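Load two terminal plates in a hand press and hold it down

TASK

Lay the long and the short battery terminal plate flat, contact block up, each in the pocket of its own length in the hand press, and let go of them. Then take the bar of the raised lever and bring it down until the lever arms are level, so that the sprung pad bears on both plates. Finish while holding the bar there, lever level, without letting go, and leave the other things on the counter alone.

Things in the scene. Friction and masses are not known exactly. Their poses are not given: they have to be found in the camera images.
- long_plate: Loose bright nickel-finish terminal plate: flat strip 76 mm long (its x), 22 mm wide (y), 4 mm thick, with a 14 x 14 mm square contact block standing 14 mm above its middle (18 mm high overall, faces parallel to the strip's edges; grip this). 60 g, lies block up on the counter. Origin: centre of the underside. Same either way round. Told from the other only by length (the other is 48 mm).
- short_plate: Loose bright nickel-finish terminal plate: flat strip 48 mm long (its x), 22 mm wide (y), 4 mm thick, with a 14 x 14 mm square contact block standing 14 mm above its middle (18 mm high overall, faces parallel to the strip's edges; grip this). 60 g, lies block up on the counter. Origin: centre of the underside. Same either way round. Told from the other only by length (the other is 76 mm).
- long_nest: Fixed aluminium nest block 96 (x) x 60 (y) x 10 mm on the press's 10 mm base plate; top 20 mm above the counter. In its middle an open dark-floored pocket 82 (x) x 28 (y) mm, 5 mm deep: the long plate fits with 3 mm play all round, underside then 15 mm above the counter. Origin: centre of its underside, below the pocket. The two nests lie side by side, pockets parallel, 70 mm apart; sides vary.
- short_nest: Fixed aluminium nest block 96 (x) x 60 (y) x 10 mm on the press's 10 mm base plate; top 20 mm above the counter. In its middle an open dark-floored pocket 54 (x) x 28 (y) mm, 5 mm deep: the short plate fits with 3 mm play all round, underside then 15 mm above the counter. Origin: centre of its underside, below the pocket. The two nests lie side by side, pockets parallel, 70 mm apart; sides vary.
- press: The green hand press, fixed to the counter. Origin on the counter below the midpoint between the two nests; x points from the nests to the lever's hinge (roughly away from the robot), y along the hinge, z up. Base plate 240 x 200 x 10 mm, from x = -55 to +185 mm; two hinge cheeks 85 mm high at x = +120 mm, y = -93 and +93 mm.
- hinge (a point): Middle of the lever's hinge axis, 65 mm above the counter, at x = +120 mm in the press's frame; the axis is parallel to the press's y.
- lever (a joint): Spring-loaded press lever, rad: 0 = raised (as it starts, leaning 5 degrees back past upright, on its stop); grows as the bar comes towards the robot and down; 1.658 = arms level; 1.83 = lower stop. The spring always drives it back up: about 4 N at the bar when raised, 11 N when level with both plates loaded. The pad meets the contact blocks at about 1.56.
- bar: Round steel bar at the lever's end, to be gripped: 14 mm diameter, 144 mm free between the two side arms, parallel to the press's y. Origin: its middle, 210 mm from the hinge axis; raised: 275 mm above the counter, 18 mm beyond the hinge; level: 65 mm above the counter, 90 mm from the press's origin towards the robot. 65 mm free between bar and pad. It spins freely on its own axis as the lever turns.
- pad: Dark steel pressing pad, 118 mm along the hinge x 30 x 12 mm, sprung (20 mm give) on the lever 120 mm from the hinge. Lever raised: it faces the robot and the nests are free to load from above; lever level: it lies over both nests and presses on the contact blocks. Origin: on the line of the lever arms, 38 mm above the pad's middle.
- calculator: Bystander: yellow plastic desk calculator 190 x 145 x 52 mm. Origin at the centre of its underside.
- coaster: Bystander: brown ceramic tile coaster 95 x 95 x 9 mm. Origin at the centre of its underside.
- punch: Bystander: brass punch with wooden handle, lying, about 150 x 24 x 24 mm along its x; origin on the counter near the front end of the handle.
- screw_jar: Bystander: small closed jar, 56 mm diameter, 60 mm high. Origin at the centre of its underside.
- cell: Bystander: battery cell standing upright, 26 mm diameter, 50 mm high. Origin at the centre of its underside.
- driver: Bystander: screwdriver lying on the counter, handle to its -x.
Mind the look-alikes: they are no part of the job. Leave any blue or red look-alike of the long_plate alone.

How it is judged:
On the way:
1. both plates lie flat in the pockets of their own length, let go, with the lever still raised (horizontal distance between long_plate and long_nest below 0.006 m and z of long_plate in the frame of long_nest below 0.0075 m and angle between the x axis of long_plate and the x axis of long_nest, either way round below 0.15 rad and angle between each of long_plate, short_plate's own z axis and vertical below 0.15 rad and horizontal distance between short_plate and short_nest below 0.006 m and z of short_plate in the frame of short_nest below 0.0075 m and angle between the x axis of short_plate and the x axis of short_nest, either way round below 0.15 rad and contact force between the fingers and long_plate below 0.1 N and contact force between the fingers and short_plate below 0.1 N and value of joint lever below 0.3 rad), for 0.2 s.
At the end, for the whole second after the job is handed in: Each plate lies flat in the pocket of its own length (centre within 6 mm, within 0.15 rad, bottomed within 2.5 mm); the fingers hold the bar with the lever within 0.07 rad (4 degrees) of level (1.588 to 1.728) and the sprung pad bears on each plate with over 0.8 N (horizontal distance between long_plate and long_nest below 0.006 m and z of long_plate in the frame of long_nest below 0.0075 m and angle between the x axis of long_plate and the x axis of long_nest, either way round below 0.15 rad and angle between each of long_plate, short_plate's own z axis and vertical below 0.15 rad and horizontal distance between short_plate and short_nest below 0.006 m and z of short_plate in the frame of short_nest below 0.0075 m and angle between the x axis of short_plate and the x axis of short_nest, either way round below 0.15 rad and value of joint lever between 1.588 and 1.728 rad and contact force between pad and long_plate above 0.8 N and contact force between pad and short_plate above 0.8 N and contact force between the fingers and bar above 2 N); the arm keeps its last pose, push and grip.
It fails at once if a bystander (calculator, coaster, punch, jar, cell, screwdriver) is pushed more than 25 mm from its place (distance of any of calculator, coaster, punch, screw_jar, cell, driver from where it was at the start of the episode above 0.025 m).
It also fails if it takes over 69 s, if anything falls off the work surface, if the arm or the gripper's body presses on something with over 40 N, if the wrist force passes 120 N, or if a joint passes its speed limit or range.

ROBOT

A 6-joint arm with a two-finger parallel gripper is mounted at the origin on the work surface. World frame = base frame: x ahead of the robot, y to its left, z up, the work surface at z = 0. Lengths are in m, angles in rad, forces in N, time in s.
With the tool pointing down it reaches from about 0.375 to 0.925 m from the base axis. Payload 5.7 kg.
Tool frame: the origin (TCP) lies midway between the tips of the shut fingers; the grasp point (between the pads) lies 19 mm behind it; z points along the fingers, y is the line along which they close (so a half turn about z gives the same grasp; the last joint's range is limited). The gripper opens to 88 mm and grips with 3 to 60 N. Pads are 20 mm wide; open, the fingers measure 115 mm over their backs; the gripper's body (75 mm by 178 mm) begins 61 mm behind the grasp point.
Start: joints at [1.141, 0.359, 1.51, -0, 1.272, -0.115], TCP at [0.186, 0.57, 0.223] pointing down, gripper open.
Joint ranges: [-2.97, 2.97], [-1.01, 2.36], [0.21, 2.38], [-0.96, 4.11], [0.2, 2.71], [-2.98, 2.98]. Speed limits (rad/s): [2.39, 2.39, 3.14, 3.14, 3.14, 3.14].

INTERFACE

Orientations are given as a unit quaternion [x, y, z, w].
In Python, from bench import move_ptp, servo_line, goto_joints, move_gripper, sleep, inverse_kinematics, capture, PlanningError, close_job, spot_in, silhouettes, current_clock, current_joint_pos, current_qvel, current_joint_torque, current_position, current_orientation, current_force, current_torque, current_finger_gap, current_grip_force gives the robot as it stands. Calls block until the motion is done:
- move_ptp(position, orientation): joint-space move of the TCP to a pose.
- servo_line(position, orientation=None, rate=0.15, contact_N=None): straight line of the TCP; orientation=None keeps the orientation; rate is the mean speed in m/s. With contact_N (N) it stops when the force on the tool has changed by that much, and returns True; else False.
- goto_joints(angles): joint-space move.
- move_gripper(opening): finger opening in m; the grip force is fixed at half the most; returns when the fingers have stopped.
- sleep(seconds).
- inverse_kinematics(position, orientation): joint angles nearest the present ones, or None.
- capture(name): name is "scene" or "top" or "wrist"; returns a dict with "image" (480x640x3 uint8, blue, green, red), "range_z" (480x640 float32, m along the optical axis (not along the pixel's ray), 0 where there is no reading), "intrinsics" (3x3 intrinsics, pixels), "k1" (the pictures are not rectified: a ray, as slopes to the right and down, at radius r is drawn at 1 + k1 r^2 times it, then the intrinsics apply), "R" (3x3) and "t" (3): a world point X has camera coordinates R X + t. Camera axes: x right, y down, z forward; pixel columns grow to the right and rows downward; lengths in m; the calibration is good to about 2 mm. A picture is of the moment at which its call begins.
A pose or a line that the arm cannot do raises PlanningError and nothing moves.
- close_job(): hands the job in; it is judged then, once.
Trained networks look in the newest picture that a camera, given by its name, has taken for a name from the list of things; names that differ only in an ending like _2 or _b are one class to them, and where a whole thing is asked for, a point or a joint stands for the part that bears it (a point fixed in the world has none). Each returns a list of dicts, best first, with "conf" (0 to 1); they miss things now and then, are a little off and sometimes report something else, mostly with a low value. They report only what shows in the picture. A call takes as long as a camera call. They do not tell look-alikes from the thing itself.
- spot_in(camera, query): "xy" ([column, row] in pixels, amid what is visible of it).
- silhouettes(camera, query): "region" (480x640 bool, what is visible of it) and "xy" ([column, row] in pixels, amid what is visible of it).
Readings, each from a call of its own:
- current_clock(): time.
- current_joint_pos(): joint angles.
- current_qvel(): joint speeds.
- current_joint_torque(): joint torques, N m.
- current_position(): TCP position.
- current_orientation(): TCP orientation.
- current_force(): force on the tool from outside, world axes, zero at the start.
- current_torque(): the same for the moment, N m.
- current_finger_gap(): finger opening in m.
- current_grip_force(): force on a finger pad.
Only numpy, scipy, OpenCV 4.12 (cv2) and the standard library are available. Lean on these libraries where they do the work, as an engineer would, in place of code of your own. Each camera call takes 0.05 s, during which the arm holds its last target. There are 200 camera calls.

## Working session

There is one attempt and no reset: what is moved stays moved. The work goes in short steps, each a Python script; the robot and the scene stay as the last script left them, time stands still between calls to the robot, and variables do not carry over. Pictures are saved under pics/ and viewed, at most 10 in all, crops included, and the job is handed in when it is done.

```bash
ls; mkdir -p pics
cat > h.py <<'E'
import numpy as np, cv2
from bench import *
def px2ray(c,uv):
    K=c["intrinsics"]; uv=np.atleast_2d(np.float64(uv))
    d=np.c_[(uv[:,0]-K[0,2])/K[0,0],(uv[:,1]-K[1,2])/K[1,1]]; p=d.copy()
    for _ in range(20): p=d/(1+c["k1"]*(p**2).sum(1,keepdims=True))
    return p
def deproj(c,uv):            # with depth
    uv=np.atleast_2d(uv); p=px2ray(c,uv); ij=np.round(uv).astype(int)
    z=c["range_z"][ij[:,1],ij[:,0]]
    X=np.c_[p*z[:,None],z]; return (X-c["t"])@c["R"]
def onplane(c,uv,h):         # ray with plane z=h
    p=px2ray(c,uv); d=np.c_[p,np.ones(len(p))]@c["R"]; o=-c["R"].T@c["t"]
    return o+d*((h-o[2])/d[:,2])[:,None]
def proj(c,X):
    q=np.atleast_2d(X)@c["R"].T+c["t"]; p=q[:,:2]/q[:,2:]; p=p*(1+c["k1"]*(p**2).sum(1,keepdims=True))
    K=c["intrinsics"]; return np.c_[p[:,0]*K[0,0]+K[0,2],p[:,1]*K[1,1]+K[1,2]]
def down(yaw):               # tool down, tool y (closing) at angle yaw in world
    from scipy.spatial.transform import Rotation as R
    y=np.array([np.cos(yaw),np.sin(yaw),0]); z=np.array([0,0,-1.]); x=np.cross(y,z)
    return R.from_matrix(np.c_[x,y,z]).as_quat()
E
python3 - <<'E'
from h import *
for n in("scene","top"):
    c=capture(n); im=c["image"]; im2=im.copy()
    print(n,-c["R"].T@c["t"],c["intrinsics"][0,0],c["k1"])
    for q in("long_plate","short_plate","long_nest","short_nest","bar","pad","press","calculator","coaster","punch","screw_jar","cell","driver"):
        for s in spot_in(n,q):
            if s["conf"]>.2:
                print(q,round(s["conf"],2),np.round(s["xy"]),np.round(deproj(c,s["xy"])[0],3))
    cv2.imwrite(f"pics/{n}.png",im)
E
```

```text
pics
scene [ 1.52141896 -0.32772201  1.2506057 ] 477.1189867365788 -0.11833387076050482
top [ 0.26132247 -0.00238466  1.28124142] 470.5708157718834 0.036230960349108984
long_plate 0.78 [230. 283.] [0.405 0.219 0.015]
long_plate 0.69 [192. 269.] [0.441 0.324 0.017]
long_plate 0.58 [114. 306.] [0.338 0.52  0.017]
long_plate 0.5 [191. 314.] [0.32  0.316 0.016]
long_plate 0.49 [228. 242.] [0.518 0.231 0.02 ]
long_plate 0.31 [147. 266.] [0.445 0.443 0.021]
short_plate 0.59 [434. 256.] [ 0.493 -0.33   0.019]
short_plate 0.57 [369. 315.] [ 0.329 -0.152  0.054]
long_nest 0.77 [285. 235.] [0.543 0.077 0.01 ]
long_nest 0.54 [295. 194.] [0.661 0.054 0.01 ]
short_nest 0.74 [458. 351.] [ 0.244 -0.386  0.027]
short_nest 0.65 [305. 237.] [0.538 0.023 0.015]
bar 0.85 [298. 154.] [0.672 0.037 0.279]
pad 0.59 [294. 180.] [0.637 0.05  0.204]
press 0.71 [296. 195.] [0.658 0.051 0.013]
press 0.48 [304. 238.] [0.536 0.025 0.019]
calculator 0.78 [168. 182.] [0.678 0.401 0.04 ]
coaster 0.8 [443. 190.] [ 0.687 -0.362  0.01 ]
punch 0.69 [146. 266.] [0.444 0.445 0.025]
screw_jar 0.96 [499. 244.] [ 0.523 -0.493  0.062]
cell 0.6 [369. 316.] [ 0.327 -0.152  0.05 ]
cell 0.56 [442. 191.] [ 0.683 -0.359  0.011]
driver 0.88 [462. 351.] [ 0.244 -0.396  0.026]
```

View pics/top.png

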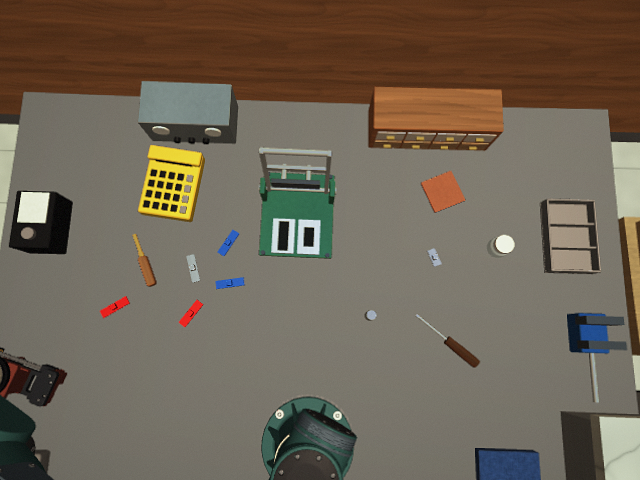

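Run:
```python
import cv2
im=cv2.imread("pics/top.png")
a=cv2.resize(im[220:330,90:290],(800,440),interpolation=cv2.INTER_CUBIC)
cv2.imwrite("pics/crop1.png",a)
```

```text
(no output)
```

View pics/crop1.png

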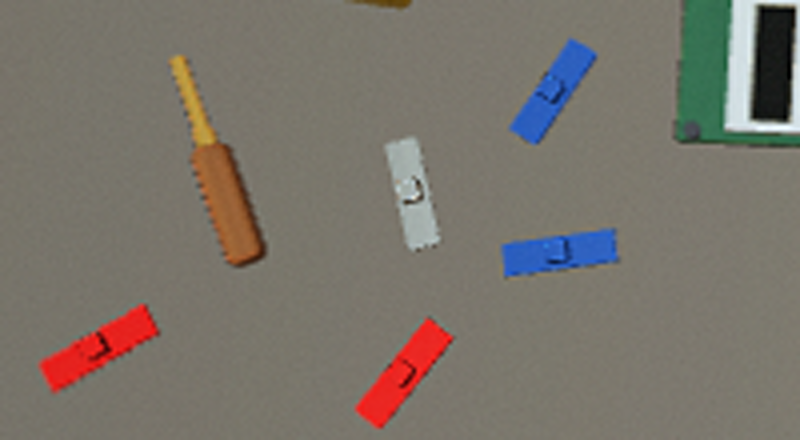

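The top view shows five long-plate shapes: blue (229,242), blue (230,283), red (115,306), red (191,313) and one bright grey (193,268). Only the grey one has the nickel finish, so it is the long_plate. The short_plate is the grey one at (434,257). The pockets lie at (284,235), long, and (309,237), short. I'll go to the long plate and look from close by.

Run:
```python
from h import *
from scipy.spatial.transform import Rotation as R
print("y axis now",R.from_quat(current_orientation()).as_matrix()[:,1])
c=capture("top"); im=c["image"].astype(int)
# dark pockets within the press region
g=im.max(2); m=np.zeros(g.shape,np.uint8); m[217:256,268:325]=(g[217:256,268:325]<60)
n,l,s,ce=cv2.connectedComponentsWithStats(m)
for i in range(1,n):
    if s[i,4]>60:
        vs=np.argwhere(l==i)[:,::-1]; P=onplane(c,vs,0.015)[:,:2]
        r=cv2.minAreaRect((P*1000).astype(np.float32)); print("pocket",s[i],P.mean(0),r)
for q in[(0.441,0.324),(0.53,0.05),(0.493,-0.33)]:
    for y in (np.pi/2,-np.pi/2):
        print(q,y,inverse_kinematics((*q,0.2),down(y)))
t=current_clock()
move_ptp((0.441,0.324,0.16),down(0.236+np.pi/2 if 0 else 0.236-np.pi/2))
print(current_clock()-t,current_joint_pos())
c=capture("wrist"); cv2.imwrite("pics/w1.png",c["image"])
print(-c["R"].T@c["t"],c["intrinsics"][0,0])
for s in spot_in("wrist","long_plate"): print(s["conf"],s["xy"],deproj(c,s["xy"]))
```

```text
y axis now [ 3.09632255e-01  9.50856382e-01 -8.40449488e-05]
pocket [278 222  11  28 252] [0.54091461 0.08244623] ((541.2550048828125, 82.49027252197266), (24.62664794921875, 77.174072265625), 89.197265625)
pocket [304 228  10  18 162] [0.54025154 0.01230882] ((540.3060913085938, 12.309224128723145), (47.95112228393555, 24.776405334472656), 1.5593781471252441)
(0.441, 0.324) 1.5707963267948966 [ 5.07390337e-01  3.05764860e-01  1.65304304e+00 -4.44089210e-16
  1.18278475e+00 -1.06340599e+00]
(0.441, 0.324) -1.5707963267948966 [ 5.07390337e-01  3.05764860e-01  1.65304304e+00 -4.44089210e-16
  1.18278475e+00  2.07818666e+00]
(0.53, 0.05) 1.5707963267948966 [-3.57281841e-02  2.84903369e-01  1.68428294e+00 -4.44089210e-16
  1.17240634e+00 -1.60652451e+00]
(0.53, 0.05) -1.5707963267948966 [-3.57281841e-02  2.84903369e-01  1.68428294e+00 -4.44089210e-16
  1.17240634e+00  1.53506814e+00]
(0.493, -0.33) 1.5707963267948966 [-7.06274660e-01  3.69978730e-01  1.55306377e+00 -4.44089210e-16
  1.21855016e+00 -2.27707099e+00]
(0.493, -0.33) -1.5707963267948966 [-7.06274660e-01  3.69978730e-01  1.55306377e+00 -4.44089210e-16
  1.21855016e+00  8.64521667e-01]
1.7083000000000002 [5.08061141e-01 3.49993208e-01 1.69881563e+00 2.25887925e-04
 1.09255568e+00 1.84146304e+00]
[0.52115016 0.34395902 0.32315135] 346.2726982497805
0.96 [315.7, 211.7] [[0.44980964 0.33071174 0.01812368]]
0.96 [408.2, 270.8] [[0.41446623 0.2318922  0.01866513]]
0.83 [436.7, 156.6] [[0.52159303 0.2407531  0.01854527]]
0.73 [99.0, 272.1] [[0.34070832 0.52143287 0.01301561]]
0.62 [298.3, 323.9] [[0.33153497 0.32081882 0.01498802]]
```

View pics/w1.png

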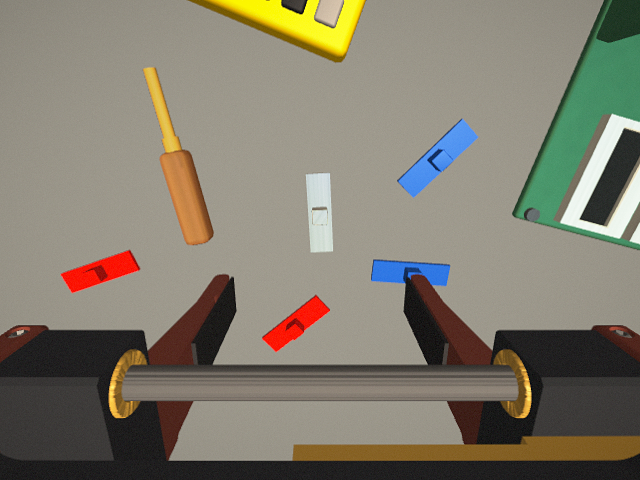

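The wrist view shows the nickel plate at (318,212), with the fingers below it in the image. I'll segment it accurately and compare the wrist and top cameras.

```bash
cat >> h.py <<'E'
def plate(cam,near,L,c=None,query="long_plate"):
    """centre and long-axis yaw of the nickel plate next to `near`, from the bright component"""
    c=c or capture(cam); im=c["image"].astype(int)
    u=proj(c,[near[0],near[1],0.01])[0]
    m=((im.max(2)-im.min(2)<25)&(im.min(2)>150)).astype(np.uint8)
    m=cv2.morphologyEx(m,cv2.MORPH_CLOSE,np.ones((3,3)))
    n,l,s,ce=cv2.connectedComponentsWithStats(m)
    k=[i for i in range(1,n) if s[i,4]>30]; i=min(k,key=lambda i:np.hypot(*(ce[i]-u)))
    cs,_=cv2.findContours((l==i).astype(np.uint8),cv2.RETR_EXTERNAL,cv2.CHAIN_APPROX_NONE)
    P=onplane(c,cs[0][:,0],0.004)[:,:2]
    (cx,cy),(w,h),a=cv2.minAreaRect((P*1000).astype(np.float32)); a=np.deg2rad(a)
    if h>w: a+=np.pi/2; w,h=h,w
    a=(a+np.pi/2)%np.pi-np.pi/2
    return np.array([cx,cy])/1000,a,(w,h),ce[i]
E
python3 - <<'E'
from h import *
print(plate("wrist",(0.449,0.33),.076))
print(plate("top",(0.441,0.324),.076))
print(plate("top",(0.493,-0.33),.048))
c=capture("wrist"); print(c["R"],current_position())
E
```

```text
(array([0.44541327, 0.32619171]), np.float64(0.2872341741060602), (77.48319244384766, 22.70679473876953), array([319.55668449, 212.00320856]))
(array([0.43425403, 0.32181995]), np.float64(0.2692078026090454), (51.78883743286133, 22.505996704101562), array([193.66225166, 272.49006623]))
(array([ 0.49492059, -0.33583856]), np.float64(0.4047924629192603), (47.941219329833984, 22.7501220703125), array([434.9  , 257.125]))
[[ 2.33781249e-01 -9.72288857e-01 -8.40743338e-04]
 [-9.27938737e-01 -2.23375533e-01  2.98384102e-01]
 [-2.90303339e-01 -6.89764496e-02 -9.54445504e-01]] [0.44084885 0.32433828 0.16006235]
```

```bash
cat >> h.py <<'E'
def pick(xy,yaw,zc=0.007):
    """centre along plate x by a first squeeze, then grip across plate y"""
    move_gripper(0.05)
    a=yaw; q1=down(yaw); q2=down(yaw-np.pi/2)
    move_ptp((*xy,0.05),q1); servo_line((*xy,zc),rate=0.08)
    move_gripper(0.0); print("gap1",current_finger_gap(),current_grip_force()); move_gripper(0.05)
    servo_line((*xy,0.04)); move_ptp((*xy,0.04),q2); servo_line((*xy,zc),rate=0.08)
    move_gripper(0.0); print("gap2",current_finger_gap(),current_grip_force(),"F",current_force())
E
python3 - <<'E'
from h import *
t=current_clock(); xy=np.array([0.4454,0.3262]); yaw=0.287
pick(xy,yaw)
p=current_position(); print(p)
c=capture("wrist"); cv2.imwrite("pics/w2.png",c["image"])
servo_line((*xy,0.10)); print(current_finger_gap(),current_clock()-t,current_clock())
E
```

```text
gap1 0.01381110058107212 30.000396966934204
gap2 0.013641152473638096 30.000567734241486 F [-0.04886168 -0.31068845  2.73071204]
[0.44549869 0.32623705 0.00718286]
0.013702858028638938 8.0667 11.525
```

View pics/w2.png

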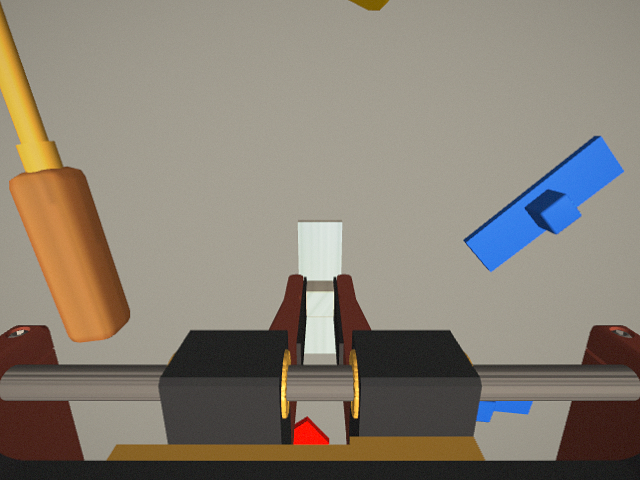

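The plate is gripped squarely: gap 13.7 mm, strip between the fingers at (320,290). Next I'll look at the nests with it in hand.

```bash
cat >> h.py <<'E'
def pockets(c):
    g=c["image"].max(2); h=[]
    m=(g<60).astype(np.uint8); n,l,s,ce=cv2.connectedComponentsWithStats(m)
    for i in range(1,n):
        if s[i,4]<300: continue
        cs,_=cv2.findContours((l==i).astype(np.uint8),cv2.RETR_EXTERNAL,cv2.CHAIN_APPROX_NONE)
        P=onplane(c,cs[0][:,0],0.0175)[:,:2]
        (cx,cy),(w,hh),a=cv2.minAreaRect((P*1000).astype(np.float32))
        if hh>w: a+=90; w,hh=hh,w
        if 20<hh<34 and 44<w<90: h.append((np.array([cx,cy])/1000,(a+90)%180-90,(w,hh),ce[i]))
    return h
E
python3 - <<'E'
from h import *
move_ptp((0.45,0.047,0.12),down(-np.pi/2))
c=capture("wrist"); cv2.imwrite("pics/w3.png",c["image"])
p=current_position(); print(p,current_clock(),-c["R"].T@c["t"])
for h in pockets(c): print(h)
im=c["image"].astype(int); m=((im.max(2)-im.min(2)<30)&(im.min(2)>140)).astype(np.uint8)
n,l,s,ce=cv2.connectedComponentsWithStats(m)
for i in range(1,n):
    if s[i,4]>300: print(s[i],ce[i])
E
```

```text
[0.45021731 0.04786452 0.11975854] 12.6583 [0.53275968 0.04782603 0.28269712]
(array([0.54052808, 0.08336472]), -0.9250106811523438, (80.4593734741211, 27.033889770507812), array([270.72832501, 112.34770767]))
(array([0.5394093 , 0.01319454]), -0.9230880737304688, (53.120391845703125, 27.03775405883789), array([367.64618056, 116.42465278]))
[ 225   41   88  144 6950] [269.88115108 110.19741007]
[ 325   42   92  144 8604] [367.95083682 111.44432822]
[ 297  222   46   59 2516] [319.49880763 249.80564388]
[ 304  291   32   64 1760] [319.61363636 323.18920455]
```

View pics/w3.png

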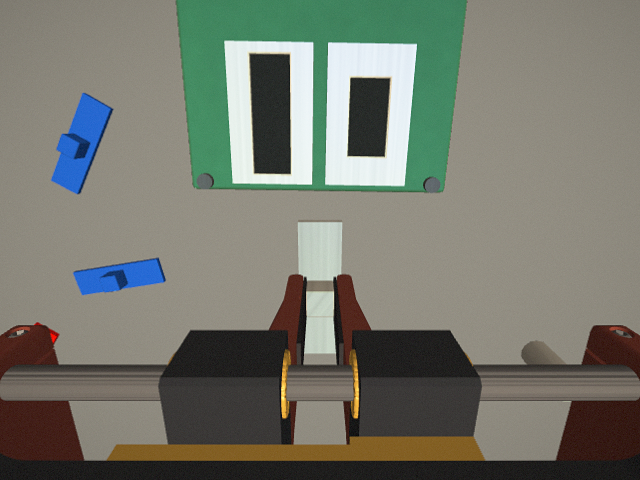

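The wrist view shows both pockets clearly, long at (271,112) and short at (368,116). They agree with the top view to within 1 mm. I'll check the camera bias on the plate in hand, then place it with the tool turned half round so the camera side stays clear of the lever.

```bash
cat >> h.py <<'E'
YAW=-0.0161
LONG=np.array([0.5405,0.0834]); SHORT=np.array([0.5394,0.0132])
def place(xy,zc=0.0225):
    q=down(YAW+np.pi/2)
    move_ptp((*xy,0.08),q); servo_line((*xy,0.045)); 
    hit=servo_line((*xy,zc),rate=0.04,contact_N=6); sleep(0.2)
    print("hit",hit,current_position(),current_force())
    return hit
E
python3 - <<'E'
from h import *
c=capture("wrist"); p=current_position(); print(p)
zt=p[2]-0.007+0.004
print("far edge - tcp", onplane(c,[[297.,221.5],[342.,221.5],[319.5,221.5]],zt)-p, "expect dx .038, dy 0 +-.011")
t=current_clock()
if not place(LONG):
    move_gripper(0.045); print(current_finger_gap(),current_position())
    servo_line((*LONG,0.08))
print(current_clock())
E
```

```text
[0.45025984 0.04803531 0.11980822]
far edge - tcp [[ 0.03808602  0.01149727 -0.003     ]
 [ 0.03809269 -0.01081139 -0.003     ]
 [ 0.03808925  0.0003423  -0.003     ]] expect dx .038, dy 0 +-.011
hit True [0.54000614 0.08339992 0.0221765 ] [-0.01535723 -0.23899125  5.47666323]
16.4417
```

Run:
```python
from h import *
move_gripper(0.045); print(current_finger_gap(),current_position())
p=current_position(); servo_line((p[0],p[1],0.10))
move_ptp((0.495,-0.336,0.16),down(0.405-np.pi/2)); sleep(0.3)
r=plate("wrist",(0.495,-0.336),.048); print(r,current_clock(),current_joint_pos())
if 44<r[2][0]<52 and 20<r[2][1]<25:
    xy=r[0]; pick(xy,r[1]); print(current_position())
    servo_line((*xy,0.10)); print(current_finger_gap(),current_clock())
```

```text
0.04506062387778811 [0.5394619  0.08337797 0.02186225]
(array([ 0.49791776, -0.33212592]), np.float64(0.6162869681242258), (66.3525390625, 35.5345344543457), array([318.43407407, 217.37851852])) 19.8583 [-7.11106507e-01  4.17398383e-01  1.58638732e+00  2.58865704e-05
  1.13779132e+00  4.53908087e-01]
```

Run:
```python
from h import *
c=capture("wrist"); im=c["image"]
cv2.imwrite("pics/w4.png",im)
a=im.astype(int); print(a[150:290:10,318].tolist())
for th in (150,165,180):
    m=((a.max(2)-a.min(2)<25)&(a.min(2)>th)).astype(np.uint8); n,l,s,ce=cv2.connectedComponentsWithStats(m)
    i=l[215,330] or l[205,318]; print(th,s[i],ce[i])
```

```text
[[147, 160, 164], [146, 160, 164], [148, 161, 166], [150, 161, 167], [150, 162, 166], [224, 224, 216], [225, 227, 220], [223, 226, 218], [213, 222, 219], [223, 229, 222], [146, 160, 165], [149, 162, 165], [145, 160, 165], [150, 163, 167]]
150 [ 307  194   25   51 1161] [318.5503876  219.12403101]
165 [ 307  194   24   50 1124] [318.45907473 218.64768683]
180 [ 307  194   24   50 1077] [318.29897864 218.78272981]
```

View pics/w4.png

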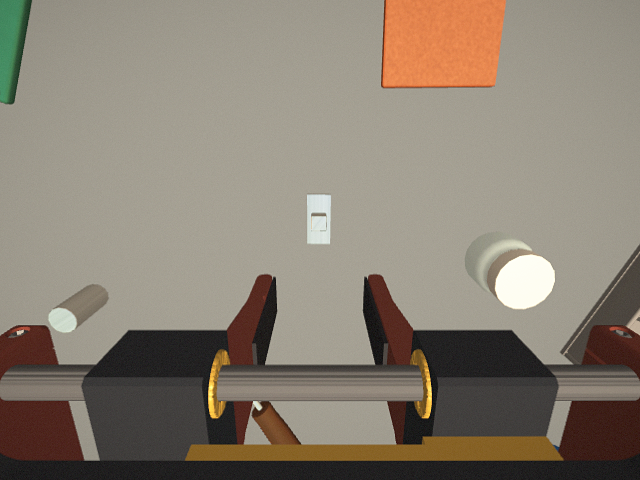

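The view shows the short plate alone at (318,219), aligned with the tool. The mask threshold only let counter noise in, so I'll raise it and pick.

```bash
sed -i 's/im.min(2)>150/im.min(2)>185/' h.py
python3 - <<'E'
from h import *
r=plate("wrist",(0.495,-0.336),.048); print(r,current_clock())
if 44<r[2][0]<52 and 20<r[2][1]<25:
    xy=r[0]; pick(xy,r[1]); print(current_position())
    servo_line((*xy,0.10)); print(current_finger_gap(),current_clock())
    if 0.012<current_finger_gap()<0.016:
        hit=place(SHORT); print(current_clock())
        if current_position()[2]<0.0235:
            move_gripper(0.045); p=current_position(); print(p)
            servo_line((p[0],p[1],0.10)); print(current_clock())
E
```

```text
(array([ 0.49385922, -0.33463708]), np.float64(0.39371887265914274), (47.352020263671875, 21.7713680267334), array([318.24270073, 218.95072993])) 19.9583
gap1 0.013617191394182502 30.000386238098145
gap2 0.013736323148974628 30.00039428472519 F [-0.94163039 -0.09634923  1.23460367]
[ 0.49395203 -0.33474872  0.00720268]
0.013866207945106962 27.4917
hit True [0.53893908 0.01326753 0.02218885] [-0.94250939 -0.5530948   4.81124748]
30.4917
[0.53835563 0.01326476 0.02184016]
31.8333
```

Both plates are released. One check picture before taking the lever.

Run:
```python
from h import *
move_ptp((0.535,0.048,0.17),down(YAW+np.pi/2)); sleep(.2)
c=capture("wrist"); im=c["image"]; p=current_position(); print(p,current_clock())
u=proj(c,[[0.54,0.048,0.02]])[0]; print(u)
x0,y0=int(u[0])-100,max(int(u[1])-75,0); cv2.imwrite("pics/w5.png",cv2.resize(im[y0:y0+150,x0:x0+200],(800,600),interpolation=cv2.INTER_CUBIC))
c=capture("top")
s=[(s["conf"],deproj(c,s["xy"])[0].round(3)) for s in spot_in("top","bar")]; print(s)
O=(LONG+SHORT)/2; ex=np.array([np.cos(YAW),np.sin(YAW)]); H=O+.12*ex
print("hinge",H,"bar",H+.018*ex)
# bar from depth: points 0.26..0.30 high near expectation
v,uu=np.mgrid[140:175,250:345]; X=deproj(c,np.c_[uu.ravel(),v.ravel()])
k=(X[:,2]>.268)&(X[:,2]<.3)&(abs(X[:,1]-.046)<.06); print(k.sum(),np.median(X[k],0),X[k].min(0),X[k].max(0))
```

```text
[0.53387512 0.04760771 0.16833664] 32.4917
[319.73876423 227.57691003]
[]
hinge [0.65993445 0.04636808] bar [0.67793211 0.0460783 ]
  return _methods._mean(a, axis=axis, dtype=dtype,
  ret = um.true_divide(
Traceback (most recent call last):
ValueError: zero-size array to reduction operation minimum which has no identity
```

View pics/w5.png

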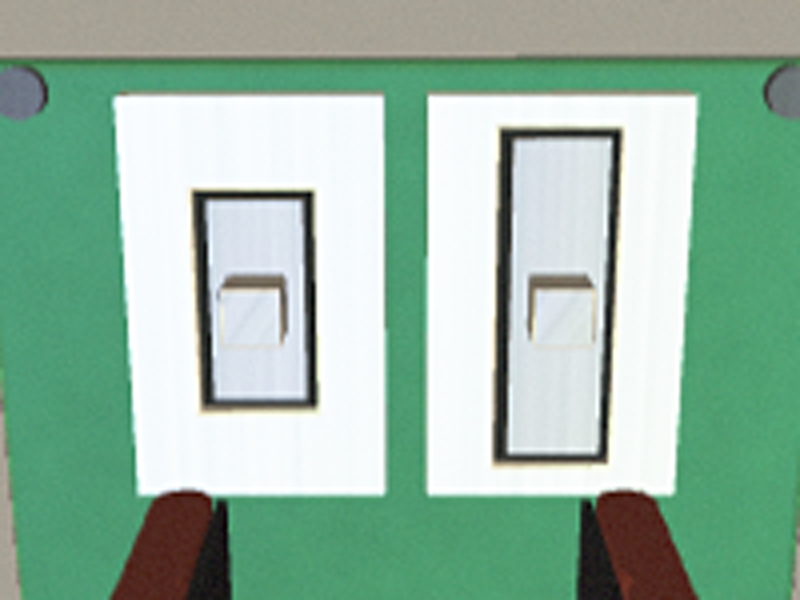

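Both plates sit bottomed with a dark gap all round: short at (260,300), long at (560,300) in the crop. Next is the lever.

```bash
cat >> h.py <<'E'
from scipy.spatial.transform import Rotation as R
O=(LONG+SHORT)/2; EX=np.array([np.cos(YAW),np.sin(YAW),0]); H=np.array([*O,0.065])+.12*EX
EZ=np.array([0,0,1.]); EY=np.cross(EZ,EX)
def bar(th,phi):
    """TCP pose gripping the bar at lever angle th, tool pitched phi forward"""
    b=th-0.0873; B=H-.21*np.sin(b)*EX+.21*np.cos(b)*EZ
    tz=np.sin(phi)*EX-np.cos(phi)*EZ; ty=np.cos(phi)*EX+np.sin(phi)*EZ
    return B+.019*tz, R.from_matrix(np.c_[np.cross(ty,tz),ty,tz]).as_quat()
PHI=lambda th: 0.5*th/1.658
E
python3 - <<'E'
from h import *
for th in np.linspace(0,1.7,6): print(th.round(2),bar(th,PHI(th))[0].round(3),inverse_kinematics(*bar(th,PHI(th))))
p=current_position(); servo_line((p[0],p[1],0.36),rate=.25)
P,q=bar(0,0); move_gripper(0.06)
move_ptp(P+[0,0,.08],q); sleep(.2); print(current_position(),P)
print("hit",servo_line(P,rate=.1,contact_N=8)); print(current_position(),current_force())
c=capture("wrist"); cv2.imwrite("pics/w6.png",c["image"]); print(current_clock())
E
```

```text
0.0 [0.678 0.046 0.255] [-3.37006327e-02  4.50710263e-01  1.28053162e+00 -4.44089210e-16
  1.41035077e+00 -1.76006327e-02]
0.34 [0.609 0.047 0.249] [-0.03704218  0.2975887   1.53851882  0.00229699  1.20297517 -0.02165819]
0.68 [0.547 0.048 0.221] [-0.04159781  0.18371684  1.79042335  0.00632664  0.9624603  -0.02857952]
1.02 [0.497 0.049 0.172] [-0.04747096  0.13649425  2.03110851  0.01535971  0.66658969 -0.0419715 ]
1.36 [0.467 0.049 0.109] [-0.05419559  0.20224691  2.25115094  0.05522346  0.27873074 -0.08803515]
1.7 [0.459 0.05  0.04 ] None
[0.67804164 0.04609059 0.33557637] [0.6782418  0.04607331 0.25520027]
hit False
[0.67874788 0.04605366 0.25593532] [-0.29335235 -0.6323847  -0.22881798]
36.575
```

View pics/w6.png

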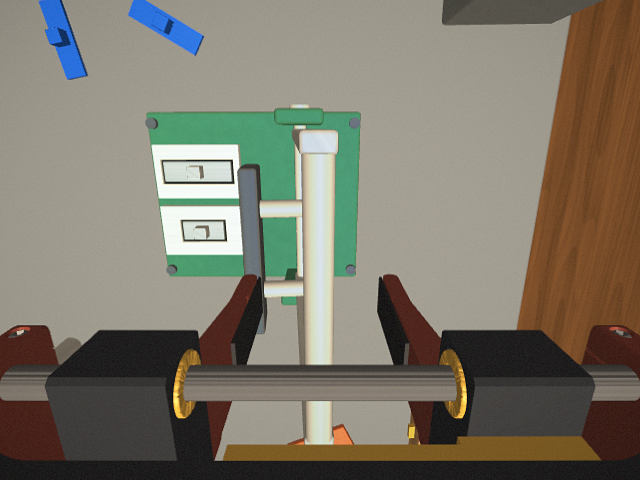

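The bar at column 318 runs centrally between the open fingers. A tilt would run joint 5 to its limit, so I'll keep the tool straight down. Grip and bring it down along the arc.

Run:
```python
from h import *
ths=np.linspace(0,1.658,14)[1:]
print("ik",[inverse_kinematics(*bar(t,0)) is not None for t in ths], inverse_kinematics(*bar(1.658,0)))
move_gripper(0.0); print("gap",current_finger_gap(),current_grip_force(),current_force())
for th in ths[:-1]:
    P,q=bar(th,0); servo_line(P,q,rate=.12)
    f=current_force(); print(th.round(2),(current_position()-P).round(4),f.round(1),round(current_finger_gap(),4))
    if np.linalg.norm(f)>50: print("abort"); break
c=capture("wrist"); cv2.imwrite("pics/w7.png",c["image"]); print(current_clock())
```

```text
ik [True, True, True, True, True, True, True, True, True, True, True, True, True] [-4.26751559e-02  4.11474550e-01  2.00647269e+00 -4.44089210e-16
  7.23645414e-01 -2.65751559e-02]
gap 0.013074059337831853 30.00006526708603 [-0.34516165  0.49663974  0.1399388 ]
0.13 [ 0.0006 -0.      0.0001] [ 4.1 -0.  -2.3] 0.0132
0.26 [ 0.0009 -0.      0.0002] [ 3.7  0.7 -1.3] 0.0134
0.38 [ 0.001  -0.0001  0.0004] [ 4.6 -0.2 -0.6] 0.0133
0.51 [ 0.0008 -0.0001  0.0004] [3.  0.2 1.8] 0.0133
0.64 [ 0.0005 -0.0001  0.0004] [ 1.6 -0.9  4.8] 0.0133
0.77 [ 0.0005 -0.0001  0.0005] [ 0.8 -0.7  5.5] 0.0134
0.89 [ 0.0004 -0.0001  0.0005] [-1.  -1.   7.1] 0.0131
1.02 [ 0.0002 -0.0001  0.0005] [-2.7 -1.7  7.6] 0.0131
1.15 [ 0.0001 -0.0001  0.0005] [-3.1 -1.6  6.3] 0.0132
1.28 [ 0.     -0.0001  0.0005] [-2.6 -1.3  5. ] 0.0132
1.4 [-0.0001 -0.0001  0.0005] [-5.3 -2.2  6. ] 0.0129
1.53 [-0.0002 -0.0001  0.0005] [-4.6 -1.5  5.3] 0.013
41.9167
```

View pics/w7.png

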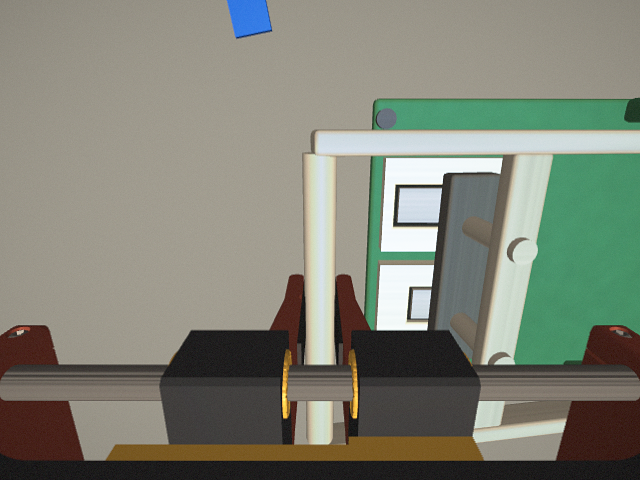

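The bar is held, with the pad just above the plates. Down to level, then check the bar height by depth.

Run:
```python
from h import *
for th in (1.6,1.665):
    P,q=bar(th,0); servo_line(P,q,rate=.06)
    print(th,(current_position()-P).round(4),current_force().round(1),round(current_finger_gap(),4),current_grip_force())
sleep(.5); c=capture("wrist")
X=deproj(c,np.array([[319,v] for v in range(170,270,10)]))
print("bar top",X.round(4).tolist(),"expect z .072")
X=deproj(c,np.array([[u,142] for u in range(340,560,30)])); print("arm",X[:,[0,2]].round(4).tolist())
print(current_force().round(1),current_clock())
```

```text
1.6 [-0.0002 -0.      0.0009] [-3.8 -2.2  7.5] 0.0134 30.001070201396942
1.665 [-0.0002 -0.      0.001 ] [-6.5 -2.3  9.9] 0.0133 30.001593232154846
bar top [[0.4509, 0.1165, 0.0721], [0.4509, 0.1126, 0.0725], [0.4508, 0.1086, 0.0721], [0.4507, 0.1046, 0.0722], [0.4507, 0.1009, 0.0737], [0.4506, 0.0964, 0.0724], [0.4505, 0.0923, 0.0729], [0.4505, 0.0883, 0.0737], [0.4504, 0.0836, 0.0727], [0.4503, 0.0793, 0.0731]] expect z .072
arm [[0.4591, 0.0727], [0.4704, 0.0734], [0.4819, 0.0726], [0.4932, 0.0727], [0.5036, 0.0752], [0.5156, 0.0735], [0.5268, 0.0738], [0.5387, 0.0728]]
[-6.3 -3.1  9.8] 43.2333
```

The bar's top is at 72–73 mm and the arms are level. About 10 N is on the bar, as stated for both plates loaded, so I'm handing in.

```bash
python3 -c "
from bench import *
print(close_job())"
```

```text
the job is handed in; nothing more can be done
None
```

Both plates are in the pockets of their own length and the lever is held level by the bar with about 10 N on it; the job was handed in at about 43 s, and no verdict came back.

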